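Stop the weighing slab from rocking

TASK

The dark stone slab on the cabinet rocks because its screw foot, the one under the round brass knob, is wound up too short. Turn the knob clockwise (seen from above) until the slab stands level with all four feet firmly on the surface, then let go. Leave the slab in its place and the vial standing on it, and do not disturb the label roll and the calculator.

Things in the scene. Friction and masses are not known exactly. Their poses are not given: they have to be found in the camera images.
- slab: dark grey stone slab 220 x 180 x 24 mm (x, y, z), 2.6 kg, loose, on four feet; underside 20 mm, top 44 mm above the origin, which lies under its centre in the plane of the three plain feet's undersides. The screw foot is at x = -85, y = -65 mm of its frame; at the start the slab leans down to that corner by about 0.015 to 0.04 rad. Wound out too far, it rocks about the other diagonal
- foot_opposite: plain black soft-rubber foot, 22 mm diameter, under the slab at x = 85, y = 65 mm, diagonally opposite the screw foot; origin at the centre of its underside. Like the other two it gives about 1 mm at 10 N. It hangs in the air at the start and comes down as the screw foot is wound out
- foot_right: plain soft-rubber foot like foot_opposite, under the slab at x = 85, y = -65 mm; origin at the centre of its underside
- foot_left: plain soft-rubber foot like foot_opposite, under the slab at x = -85, y = 65 mm; origin at the centre of its underside
- screw_pad (a point): centre of the underside of the screw foot's rubber pad (24 mm diameter), on the axis of the knob, 69 mm below the point knob_grip; the pad does not spin
- knob (a joint): round brass knob, 40 mm diameter, 22 mm high, red line on top, that turns the screw foot; rad, grows clockwise from above, winding the foot down by 10 mm a turn (1.59 mm a rad). At 0 the foot is 6 mm too short: slab level at 3.77; starts at 0 to 1.4; range -0.1 to 6.6. Takes 0.07 N m, stays where left. Its underside is 14 mm above the slab's top when level, 17.8 to 20 mm at the start
- knob_grip (a point): centre of the brass knob, on its axis and at mid height (11 mm under its top), about 69 mm above the surface; z along the axis. The space round the knob is free down to the slab
- vial: small amber vial with a red cap, 24 mm diameter, 55 mm high, standing loose on the slab at about x = 45, y = 35 mm of its frame; origin at the centre of its underside, z up its axis
- disc: round white filter disc, 52 mm diameter, 7 mm thick, lying loose on the slab at about x = 45, y = -35 mm; origin at the centre of its underside
- label_roll: roll of cream labels lying flat on the surface, 59 mm diameter, 25 mm high; origin at the centre of its underside; a bystander
- calculator: desk calculator 140 x 78 x 16 mm lying on the surface; origin at the centre of its underside; a bystander
Things that resemble listed ones, but are neither listed nor needed, are in the scene too. Of the things that look like the vial, the smallest one is meant.

How it is judged:
At the end, for the whole second after the job is handed in: The slab stands at rest and level (within 0.015 rad), each of the three plain feet bears on the surface with more than 0.5 N and the screw foot's pad is on it too (within 1.5 mm); the vial stands upright on the slab (contact force between each of foot_opposite, foot_right, foot_left and anything else above 0.5 N and height (world z) of screw_pad below 0.0015 m and angle between slab's own z axis and vertical below 0.015 rad and linear speed of slab below 0.01 m/s and angle between vial's own z axis and vertical below 0.15 rad and z of vial in the frame of slab above 0.04 m); the robot touches nothing.
It fails at once if the slab is shifted more than 50 mm (distance of slab from where it was at the start of the episode above 0.05 m).
It fails at once if the vial is tipped over (angle between vial's own z axis and vertical above 0.5 rad).
It fails at once if the label roll is moved more than 30 mm (distance of label_roll from where it was at the start of the episode above 0.03 m).
It fails at once if the calculator is moved more than 30 mm (distance of calculator from where it was at the start of the episode above 0.03 m).
It also fails if it takes over 54 s, if anything falls off the work surface, if the arm or the gripper's body presses on something with over 40 N, if the wrist force passes 120 N, or if a joint passes its speed limit or range.

ROBOT

A 6-joint arm with a two-finger parallel gripper is mounted at the origin on a cart in front of the work surface, level with it; the furniture and walls round the work are solid. World frame = base frame: x ahead of the robot, y to its left, z up, the work surface at z = 0. Lengths are in m, angles in rad, forces in N, time in s.
With the tool pointing down it reaches from about 0.35 to 0.975 m from the base axis. Payload 4.9 kg.
Tool frame: the origin (TCP) lies midway between the tips of the shut fingers; the grasp point (between the pads) lies 19 mm behind it; z points along the fingers, y is the line along which they close (so a half turn about z gives the same grasp; the last joint's range is limited). The gripper opens to 85 mm and grips with 20 to 120 N. Pads are 22 mm wide; open, the fingers measure 114 mm over their backs; the gripper's body (76 mm by 85 mm) begins 54 mm behind the grasp point. The pads swing forward as they close: fully open they stand 13 mm farther back than shut.
Start: joints at [1.082, 0.053, 1.613, -0, 1.476, -0.119], TCP at [0.226, 0.583, 0.231] pointing down, gripper open.
Joint ranges: [-3.01, 3.01], [-1.01, 2.22], [0.06, 2.58], [-1.02, 4.17], [0.09, 2.62], [-3.14, 3.14]. Speed limits (rad/s): [2.57, 2.57, 3.14, 3.14, 3.14, 3.14].

INTERFACE

Orientations are given as a rotation vector (axis times angle).
In Python, from rig import bot gives the robot as it stands.
- The arm moves only by the tool move_arm, never from a script. Its argument "deltas" is one flat list of numbers, 5 for each row, row after row: the gripper command: -1 is shut, 1 is fully open, values between are in proportion, then the shift along the world's x, y, z normalised to -1 to 1, where 1 is 0.3 m, then the turn about the world's z normalised to -1 to 1, where 1 is 90 degrees. In form: [claw, dx, dy, dz, yaw, claw, dx, dy, dz, yaw, ...]. A call has 1 to 5 rows; each row is the pose to reach, as a shift and turn from the pose commanded when the call began; what a row does not reach only later rows make up. A row lasts 1/12 s, in which the tool goes at most 41.7 mm and 7.16 degrees, less where a joint would pass 70% of its speed; a pose out of reach is approached as far as the arm can. A call with a number of a shift or a turn outside -1 to 1 is refused whole. A call with a gripper value outside its range is refused whole. The fingers move at their own pace and stop on an object; "squeeze" is the grip in N (left out, the last holds). Time passes only in rows, so rows that repeat a pose let the fingers close. It gives the time, the measured TCP pose, the force, the opening and the grip force at its end, in the units of the state.
- bot.sense(): the state, without advancing time (a new reading comes with each control period).
- bot.read_camera(name): name is "side" or "top"; returns (picture, depth): 420x560x3 uint8, red, green, blue; 420x560 float32, m along the optical axis (not along the pixel's ray), 0 where there is no reading.
- bot.camera_model(name): a dict with "vertical_fov" (degrees; the focal length in pixels is half the picture's height over the tangent of half this angle, whatever the lens; pixels are square), "cx", "cy" (the principal point, pixels), "k1" (the pictures are not rectified: a ray, as slopes to the right and down, at radius r is drawn at 1 + k1 r^2 times it, then the intrinsics apply), "R" (3x3) and "t" (3): a world point X has camera coordinates R X + t. Camera axes: x right, y down, z forward; pixel columns grow to the right and rows downward; lengths in m; the calibration is good to about 2 mm. A picture is of the moment at which its call begins. camera_model takes no time and is no camera call.
- bot.hand_in(): hands the job in; it is judged then, once.
The state is a dict: "clock": time; "joints": joint angles; "joint_vel": joint speeds; "joint_torque": joint torques, N m; "ee_pos": TCP position; "tcp_rot": TCP orientation; "contact_force": force on the tool from outside, world axes, zero at the start; "wrist_torque": the same for the moment, N m; "opening": finger opening in m; "grip_force": force on a finger pad.
Only numpy, scipy, OpenCV 4.12 (cv2) and the standard library are available. Lean on these libraries where they do the work, as an engineer would, in place of code of your own. Each camera call takes 0.05 s, during which the arm holds its last target. There are 200 camera calls.

## Working session

There is one attempt and no reset: what is moved stays moved. The work goes in short steps, Python scripts to look and compute and a tool call to move; the robot and the scene stay as the last step left them, time stands still between calls to the robot, and variables do not carry over. Pictures are saved under pics/ and viewed, at most 10 in all, crops included, and the job is handed in when it is done.

Besides the shell and the picture viewer there is one more tool, called after ">>>" as name(argument=value, ...) on one line, values as JSON. move_arm: Moves the arm, as the interface text tells. Scaled input: -1 to 1 covers 0.3 m each way for a shift and 90 degrees each way for a turn. Its arguments: {"type":"object","properties":{"deltas":{"type":"array"},"squeeze":{"type":"number"}},"required":["deltas"]}

```bash
mkdir -p pics; cat > h.py <<'E'
import numpy as np, cv2
from rig import bot
def take(n,tag):
    p,d=bot.read_camera(n); cv2.imwrite(f'pics/{tag}.png',p[:,:,::-1]); np.save(f'pics/{tag}.npy',d); return p,d
def ray(n,u,v):
    m=bot.camera_model(n); f=210/np.tan(np.radians(m['vertical_fov']/2))
    K=np.array([[f,0,m['cx']],[0,f,m['cy']],[0,0,1.]])
    q=cv2.undistortPoints(np.array([[[u,v]]],float),K,np.array([m['k1'],0,0,0.]))[0,0]
    return np.array([q[0],q[1],1.]),np.array(m['R']),np.array(m['t'])
def pt(n,u,v,d):
    r,R,t=ray(n,u,v); return R.T@(r*d-t)
def ptz(n,u,v,z):
    r,R,t=ray(n,u,v); c=-R.T@t; w=R.T@r; return c+w*(z-c[2])/w[2]
E
python3 - <<'E'
from h import *
for n in('top','side'):
    take(n,n+'0'); m=bot.camera_model(n); print(n,m['vertical_fov'],-np.array(m['R']).T@m['t'],m['k1'])
a=cv2.imread('pics/top0.png');b=cv2.imread('pics/side0.png')
print(bot.sense())
E
```

```text
top 45.332624402012925 [ 0.38430705 -0.06551363  1.10229303] -0.14808150805957707
side 46.43507132276538 [0.53556488 0.73785294 0.57800836] 0.016840335262729305
{'clock': 0.1, 'joints': array([ 1.08199220e+00,  5.33170173e-02,  1.61415755e+00, -9.24634867e-06,
        1.47601263e+00, -1.18965135e-01]), 'joint_vel': array([ 0.00026932, -0.00094957, -0.00151138, -0.00010702, -0.00027742,
       -0.00174397]), 'joint_torque': array([ 1.30021992e-03, -3.94898164e+01, -3.71366251e+01, -6.66319897e-05,
        3.89067951e-03,  1.99048799e-05]), 'ee_pos': array([0.22562901, 0.58224319, 0.23016922]), 'tcp_rot': array([-5.77532258e-01, -3.08748220e+00,  2.84340516e-03]), 'contact_force': array([-0.67095465,  0.14412916,  0.09443318]), 'wrist_torque': array([-0.05355488, -0.02514089, -0.06045275]), 'grip_force': 0.0, 'opening': 0.08582005487615606}
```

View pics/top0.png

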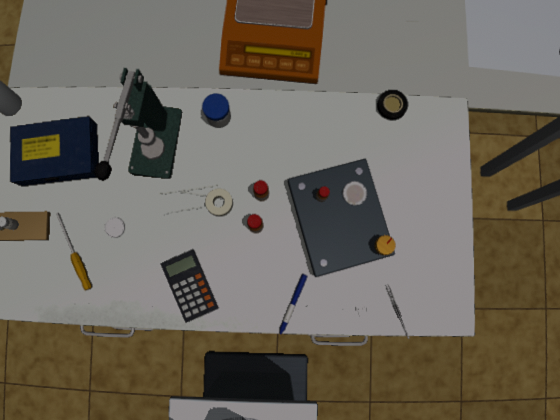

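View pics/side0.png

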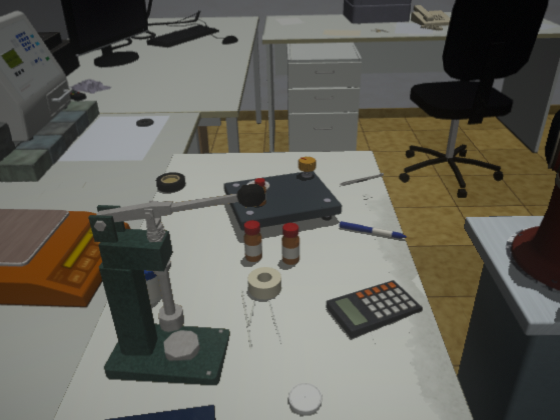

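The top view shows the slab at about (340,217), the brass knob at (386,245) with its red line pointing up-right, the vial at (323,192) and the disc at (355,193). The label roll is at (219,202) and the calculator at (189,286). The side view shows the knob at (307,163).

```bash
python3 - <<'E'
from h import *
d=np.load('pics/top0.npy'); p=cv2.imread('pics/top0.png')
for nm,u,v in(('knob',386,245),('vial',323,191),('disc',355,193),('s1',301,186),('s2',359,171),('s3',324,263),('roll',219,202)):
    w=d[v-1:v+2,u-1:u+2]; print(nm,pt('top',u,v,np.median(w[w>0])).round(4))
print('knob z.077',ptz('top',386,245,.077).round(4), 'side',ptz('side',307,160,.077).round(4))
h=cv2.cvtColor(p,cv2.COLOR_BGR2HSV); m=cv2.inRange(h,(10,130,120),(30,255,255)); m[:225]=0;m[265:]=0;m[:,:365]=0;m[:,405:]=0
M=cv2.moments(cv2.morphologyEx(m,cv2.MORPH_CLOSE,np.ones((7,7))),True);print(M['m00'],M['m10']/M['m00'],M['m01']/M['m00'])
cv2.imwrite('pics/c0.png',cv2.resize(p[150:285,275:415],None,fx=4,fy=4,interpolation=cv2.INTER_CUBIC))
E
```

```text
knob [ 0.4855 -0.2865  0.0818]
vial [ 0.5904 -0.1533  0.0999]
disc [ 0.5984 -0.2264  0.0506]
s1 [ 0.6102 -0.1103  0.0497]
s2 [ 0.6489 -0.236   0.0438]
s3 [ 0.4476 -0.1628  0.045 ]
roll [ 0.579   0.0696 -0.001 ]
knob z.077 [ 0.4859 -0.2875  0.077 ] side [ 0.4858 -0.2916  0.077 ]
250.0 385.656 244.716
```

View pics/c0.png

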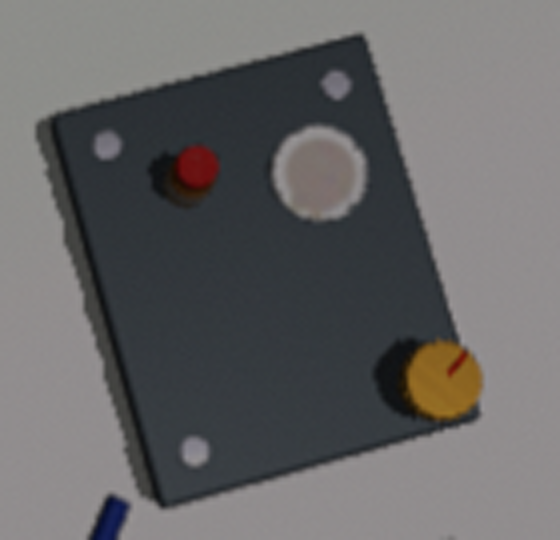

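>>> move_arm(deltas=[1,0.2,-0.55,0,0.05,1,0.2,-0.55,0,0.05,1,0.2,-0.55,0,0.05,1,0.2,-0.55,0,0.05,1,0.2,-0.55,0,0.05], squeeze=40)

```text
clock: 0.52
ee_pos: [0.2868, 0.4135, 0.2304]
tcp_rot: [0.461, 3.107, -0.004]
contact_force: [-0.1, 1.1, -0.2]
opening: 0.0853
grip_force: 0.0
```

>>> move_arm(deltas=[1,0.2,-0.6,0,0.05,1,0.2,-0.6,0,0.05,1,0.2,-0.6,0,0.05,1,0.2,-0.6,0,0.05,1,0.2,-0.6,0,0.05])

```text
clock: 0.93
ee_pos: [0.3463, 0.2349, 0.231]
tcp_rot: [0.337, 3.123, -0.001]
contact_force: [0.0, 0.2, 0.3]
opening: 0.085
grip_force: 0.0
```

>>> move_arm(deltas=[1,0.2,-0.6,0,0.05,1,0.2,-0.6,0,0.05,1,0.2,-0.6,0,0.05,1,0.2,-0.6,0,0.05,1,0.2,-0.6,0,0.05])

```text
clock: 1.35
ee_pos: [0.4064, 0.0546, 0.2312]
tcp_rot: [0.215, 3.134, -0.002]
contact_force: [0.0, 0.8, 0.2]
opening: 0.0853
grip_force: 0.0
```

>>> move_arm(deltas=[1,0.15,-0.6,0,0.05,1,0.15,-0.6,0,0.05,1,0.15,-0.6,0,0.05,1,0.15,-0.6,0,0.05,1,0.15,-0.6,0,0.05])

```text
clock: 1.77
ee_pos: [0.4512, -0.1261, 0.231]
tcp_rot: [-0.093, -3.14, 0.002]
contact_force: [0.2, 0.7, 0.6]
opening: 0.0856
grip_force: 0.0
```

>>> move_arm(deltas=[1,0.117,-0.54,0,0.04,1,0.117,-0.54,0,0.04,1,0.117,-0.54,0,0.04,1,0.117,-0.54,0,0.04,1,0.117,-0.54,0,0.04])

```text
clock: 2.18
ee_pos: [0.4862, -0.2899, 0.2299]
tcp_rot: [0.003, -3.14, 0.002]
contact_force: [-0.9, 0.7, -0.3]
opening: 0.0855
grip_force: 0.0
```

```bash
python3 - <<'E'
from h import *
s=bot.sense();print(s['ee_pos'],s['joints'],s['tcp_rot'])
p,d=take('side','side1')
cv2.imwrite('pics/s1c.png',cv2.resize(cv2.imread('pics/side1.png')[60:260,180:440],None,fx=3,fy=3,interpolation=cv2.INTER_CUBIC))
E
```

```text
[ 0.48618948 -0.28985588  0.22993725] [-6.68148093e-01 -8.61877721e-02  1.75241657e+00 -1.86052501e-03
  1.47565418e+00 -2.24083019e+00] [ 3.23879855e-03 -3.14021383e+00  1.99823097e-03]
```

View pics/s1c.png

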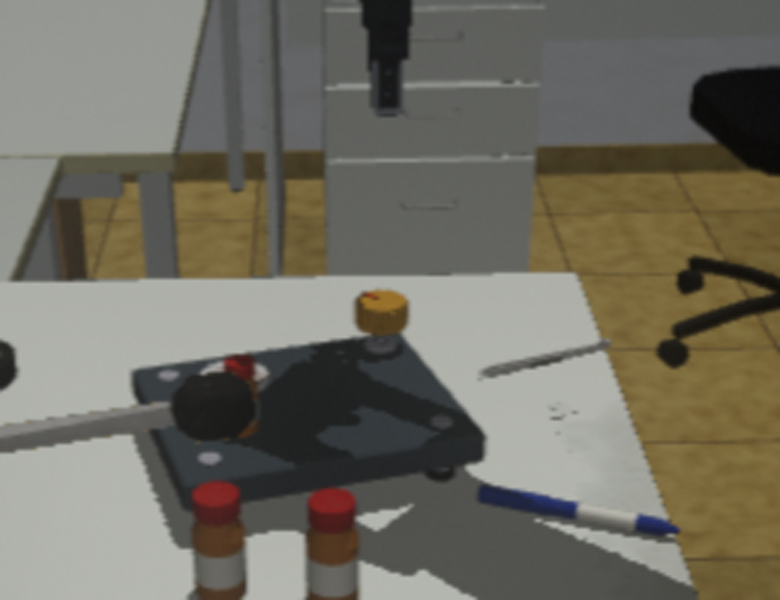

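The crop shows the fingers, at (387,100), in line above the knob at (382,312). The foot opposite hangs free, so I'm going down.

>>> move_arm(deltas=[1,0,0.003,-0.1,0,1,0,0.003,-0.2,0,1,0,0.003,-0.3,0,1,0,0.003,-0.38,0,1,0,0.003,-0.4,0])

```text
clock: 2.65
ee_pos: [0.4832, -0.28, 0.1059]
tcp_rot: [0.013, -3.134, -0.009]
contact_force: [-1.0, -0.0, -0.9]
opening: 0.0856
grip_force: 0.0
```

>>> move_arm(deltas=[1,0,0,-0.07,0,1,0,0,-0.13,0,1,0,0,-0.18,0,1,0,0,-0.203,0,1,0,0,-0.203,0])

```text
clock: 3.07
ee_pos: [0.4853, -0.2822, 0.0494]
tcp_rot: [0.012, -3.14, -0.003]
contact_force: [-0.3, 0.7, -0.7]
opening: 0.0851
grip_force: 0.0
```

>>> move_arm(deltas=[-1,0,0,0,0,-1,0,0,0,0,-1,0,0,0,0,-1,0,0,0,0,-1,0,0,0,0], squeeze=25)

```text
clock: 3.48
ee_pos: [0.4872, -0.2857, 0.0531]
tcp_rot: [-0.011, 3.139, -0.008]
contact_force: [-1.6, -2.9, 3.9]
opening: 0.0395
grip_force: 26.6
```

>>> move_arm(deltas=[-1,0,0,0,0,-1,0,0,0,0,-1,0,0,0,0,-1,0,0,0,0,-1,0,0,0,0])

```text
clock: 3.9
ee_pos: [0.4871, -0.2856, 0.0527]
tcp_rot: [-0.011, 3.139, -0.007]
contact_force: [-1.3, -5.7, 6.5]
opening: 0.0387
grip_force: 26.6
```

```bash
python3 - <<'E'
from h import *
take('side','side2');s=bot.sense();print({k:s[k].round(3) if hasattr(s[k],'round') else s[k] for k in('ee_pos','contact_force','wrist_torque','opening','grip_force')})
cv2.imwrite('pics/s2c.png',cv2.resize(cv2.imread('pics/side2.png')[100:260,200:360],None,fx=3.7,fy=3.7,interpolation=cv2.INTER_CUBIC))
E
```

```text
{'ee_pos': array([ 0.487, -0.286,  0.053]), 'contact_force': array([-1.545, -5.582,  6.615]), 'wrist_torque': array([-0.627,  0.236,  0.026]), 'opening': 0.03958814088127117, 'grip_force': 26.64369910955429}
```

View pics/s2c.png

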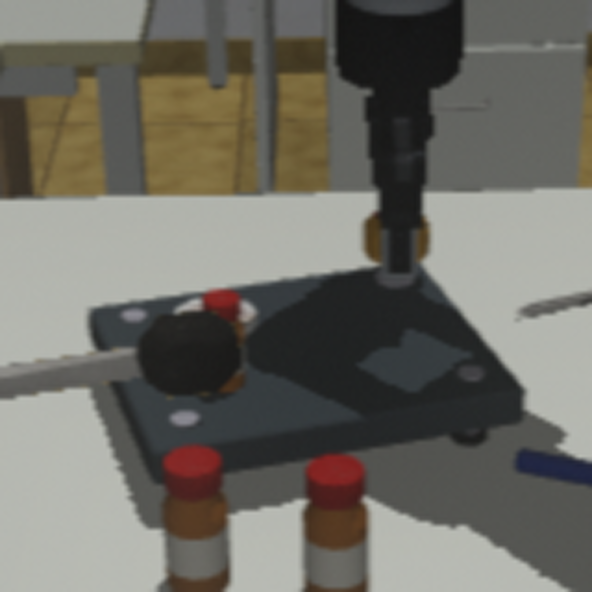

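The knob is held at 39.5 mm opening. The fingertips look close to the slab and there is 6.6 N upward on the tool, so I'll ease off, lift 8 mm and grip again.

>>> move_arm(deltas=[0.4,0,0,0,0,0.4,0,0,0.026,0,0.4,0,0,0.026,0,0.4,0,0,0.026,0,0.4,0,0,0.026,0])

```text
clock: 4.37
ee_pos: [0.4859, -0.2829, 0.058]
tcp_rot: [0.012, -3.141, -0.001]
contact_force: [0.3, 0.1, 0.1]
opening: 0.06
grip_force: 0.0
```

>>> move_arm(deltas=[-1,0,0,0,0,-1,0,0,0,0,-1,0,0,0,0,-1,0,0,0,0,-1,0,0,0,0], squeeze=30)

```text
clock: 4.78
ee_pos: [0.4863, -0.2855, 0.0597]
tcp_rot: [-0.011, 3.141, -0.007]
contact_force: [-2.2, -5.6, 3.3]
opening: 0.0391
grip_force: 30.7
```

```bash
python3 - <<'E'
from h import *
s=bot.sense();print({k:s[k].round(3) if hasattr(s[k],'round') else s[k] for k in('ee_pos','contact_force','wrist_torque','opening','grip_force','joints')})
E
```

```text
{'ee_pos': array([ 0.486, -0.285,  0.06 ]), 'contact_force': array([-2.173, -5.566,  3.27 ]), 'wrist_torque': array([-0.726,  0.431, -0.068]), 'opening': 0.039071197488862446, 'grip_force': 30.733264982700348, 'joints': array([-0.661,  0.077,  1.891, -0.003,  1.171, -2.238])}
```

>>> move_arm(deltas=[-1,0,-0.007,0,-0.07,-1,0,-0.013,0,-0.14,-1,0,-0.013,0,-0.21,-1,0,-0.013,0,-0.28,-1,0,-0.013,0,-0.35])

```text
clock: 5.2
ee_pos: [0.4865, -0.2856, 0.0589]
tcp_rot: [-0.85, -3.024, -0.007]
contact_force: [-0.2, 6.3, 6.0]
opening: 0.0391
grip_force: 31.2
```

```bash
cat >> h.py <<'E'
def tilt(tag,n='top'):
    p=cv2.imread(f'pics/{tag}.png'); d=np.load(f'pics/{tag}.npy')
    m=bot.camera_model(n); f=210/np.tan(np.radians(m['vertical_fov']/2))
    K=np.array([[f,0,m['cx']],[0,f,m['cy']],[0,0,1.]]); R=np.array(m['R']);t=np.array(m['t'])
    def plane(sel):
        v,u=np.nonzero(sel&(d>0)); q=cv2.undistortPoints(np.stack([u,v],1).astype(float)[:,None],K,np.array([m['k1'],0,0,0.]))[:,0]
        X=(np.c_[q,np.ones(len(q))]*d[v,u][:,None]-t)@R; A=np.c_[X[:,0]-.548,X[:,1]+.199,np.ones(len(X))]
        w=np.ones(len(X),bool)
        for _ in range(6):
            c=np.linalg.lstsq(A[w],X[w,2],rcond=None)[0]; r=X[:,2]-A@c; w=abs(r)<2.5*np.median(abs(r[w]))+1e-4
        return c,w.sum(),r[w].std()
    slab=np.zeros(d.shape,np.uint8); cv2.fillPoly(slab,[np.array([[292,182],[363,164],[378,215],[360,262],[318,268]])],1)
    tab=np.zeros(d.shape,np.uint8); cv2.fillPoly(tab,[np.array([[230,130],[460,130],[465,320],[230,320]])],1); cv2.fillPoly(tab,[np.array([[240,170],[370,140],[425,280],[310,300],[280,330],[240,250]])],0)
    a,na,sa=plane(slab>0); b,nb,sb=plane(tab>0); g=a[:2]-b[:2]
    ang=np.radians(17.4); Rz=np.array([[np.cos(ang),np.sin(ang)],[-np.sin(ang),np.cos(ang)]])
    print(tag,'slab',a.round(4),na,sa.round(4),'table',b.round(4),nb,sb.round(4),'grad in slab frame',(Rz@g).round(4),(Rz@a[:2]).round(4))
E
python3 - <<'E'
from h import *
take('top','top1')
tilt('top0');tilt('top1')
s=bot.sense();print({k:s[k].round(3) if hasattr(s[k],'round') else s[k] for k in('ee_pos','contact_force','wrist_torque','opening','grip_force','joints')})
E
```

```text
top0 slab [0.0095 0.0259 0.0428] 5057 0.0015 table [-0.0005  0.0001 -0.0001] 18432 0.0015 grad in slab frame [0.0172 0.0216] [0.0168 0.0218]
top1 slab [0.0067 0.0182 0.0428] 4575 0.0015 table [-0.6931 -0.0637  0.1206] 21578 0.1607 grad in slab frame [ 0.6923 -0.1311] [0.0119 0.0154]
{'ee_pos': array([ 0.487, -0.286,  0.059]), 'contact_force': array([-0.548,  5.112,  4.717]), 'wrist_torque': array([ 1.332, -0.079, -0.095]), 'opening': 0.03883997724166582, 'grip_force': 31.11867517232895, 'joints': array([-0.665,  0.081,  1.888,  0.004,  1.175, -1.685])}
```

Tilt measurement works: it went from 0.0276 to 0.0194 rad for 31.5°. Counting the rubber's give, about 110° more is needed.

>>> move_arm(deltas=[-1,0,0.005,0.003,-0.07,-1,0,0.005,0.003,-0.14,-1,0,0.005,0.003,-0.21,-1,0,0.005,0.003,-0.28,-1,0,0.005,0.003,-0.35])

```text
clock: 5.67
ee_pos: [0.4868, -0.2844, 0.0589]
tcp_rot: [1.639, 2.68, 0.005]
contact_force: [3.4, 4.3, -0.4]
opening: 0.0391
grip_force: 30.5
```

>>> move_arm(deltas=[-1,0,0,0,-0.07,-1,0,0,0,-0.14,-1,0,0,0,-0.21,-1,0,0,0,-0.28,-1,0,0,0,-0.35])

```text
clock: 6.08
ee_pos: [0.4875, -0.284, 0.0589]
tcp_rot: [-2.305, -2.134, -0.008]
contact_force: [6.1, 4.6, -1.7]
opening: 0.0391
grip_force: 30.3
```

```bash
python3 - <<'E'
from h import *
take('top','top2')
tilt('top2')
s=bot.sense();print({k:s[k].round(3) if hasattr(s[k],'round') else s[k] for k in('ee_pos','contact_force','wrist_torque','opening','grip_force','joints')})
E
```

```text
top2 slab [0.0032 0.0081 0.0432] 4806 0.0015 table [-0.6847 -0.0525  0.1195] 21583 0.1608 grad in slab frame [ 0.6746 -0.1478] [0.0055 0.0068]
{'ee_pos': array([ 0.487, -0.284,  0.059]), 'contact_force': array([ 6.28 ,  4.974, -0.999]), 'wrist_torque': array([ 0.848, -0.918, -0.052]), 'opening': 0.038858413679232366, 'grip_force': 30.298674702644348, 'joints': array([-0.662,  0.079,  1.89 ,  0.005,  1.172, -0.583])}
```

>>> move_arm(deltas=[-1,0.004,0.004,0,-0.07,-1,0.004,0.004,0,-0.14,-1,0.004,0.004,0,-0.21,-1,0.004,0.004,0,-0.28,-1,0.004,0.004,0,-0.35])

```text
clock: 6.55
ee_pos: [0.4885, -0.2836, 0.0589]
tcp_rot: [-2.798, -1.429, -0.006]
contact_force: [5.6, 2.2, -3.1]
opening: 0.0386
grip_force: 30.4
```

>>> move_arm(deltas=[-1,0,0,0,-0.07,-1,0,0,0,-0.14,-1,0,0,0,-0.16,-1,0,0,0,-0.16,-1,0,0,0,-0.16])

```text
clock: 6.97
ee_pos: [0.4888, -0.2837, 0.0589]
tcp_rot: [2.952, 1.074, 0.007]
contact_force: [7.2, 1.3, -2.3]
opening: 0.0389
grip_force: 30.5
```

>>> move_arm(deltas=[0.4,0,0,0,0,0.4,0,0,0,0,0.4,0,0,0,0,1,0,0,0,0,1,0,0,0,0])

```text
clock: 7.38
ee_pos: [0.487, -0.2846, 0.059]
tcp_rot: [-2.952, -1.075, 0.0]
contact_force: [-0.3, 0.3, -0.5]
opening: 0.0811
grip_force: 0.0
```

```bash
python3 - <<'E'
from h import *
take('top','top3')
tilt('top3')
s=bot.sense();print({k:s[k].round(3) if hasattr(s[k],'round') else s[k] for k in('ee_pos','contact_force','wrist_torque','opening','grip_force','joints')})
E
```

```text
top3 slab [ 0.0007 -0.0018  0.0436] 4776 0.0015 table [-0.6803 -0.0484  0.1193] 21584 0.1612 grad in slab frame [ 0.6637 -0.1592] [ 0.0001 -0.002 ]
{'ee_pos': array([ 0.487, -0.285,  0.059]), 'contact_force': array([-0.464,  0.07 , -0.578]), 'wrist_torque': array([ 0.001, -0.032, -0.016]), 'opening': 0.08487634808016346, 'grip_force': 0.0, 'joints': array([-0.661,  0.08 ,  1.889, -0.   ,  1.173,  0.212])}
```

The slab is level to 0.002 rad with the knob released. I'll lift off and check.

>>> move_arm(deltas=[1,0,0,0.1,0,1,0,0,0.2,0,1,0,0,0.3,0,1,0,0,0.4,0,1,0,0,0.5,0])

```text
clock: 7.85
ee_pos: [0.4869, -0.2845, 0.2106]
tcp_rot: [2.952, 1.075, -0.0]
contact_force: [0.4, -0.1, 0.2]
opening: 0.0854
grip_force: 0.0
```

>>> move_arm(deltas=[1,-0.1,0.2,0.1,0,1,-0.1,0.4,0.1,0,1,-0.1,0.6,0.1,0,1,-0.1,0.6,0.1,0,1,-0.1,0.6,0.1,0])

```text
clock: 8.27
ee_pos: [0.4566, -0.1016, 0.2398]
tcp_rot: [-2.951, -1.077, -0.002]
contact_force: [0.4, 0.5, 0.1]
opening: 0.0856
grip_force: 0.0
```

```bash
python3 - <<'E'
from h import *
take('top','top4'); take('side','side4'); tilt('top4')
a=cv2.imread('pics/top4.png')[150:285,275:415];b=cv2.imread('pics/side4.png')[135:270,200:360]
cv2.imwrite('pics/c4.png',np.hstack([cv2.resize(x,(395,380),interpolation=cv2.INTER_CUBIC) for x in(a,b)]))
E
```

```text
top4 slab [-2.5619  1.3466  0.1978] 5681 0.0536 table [-0.0005  0.0003 -0.0001] 17049 0.0015 grad in slab frame [-2.0416  2.0506] [-2.042   2.0511]
```

View pics/c4.png

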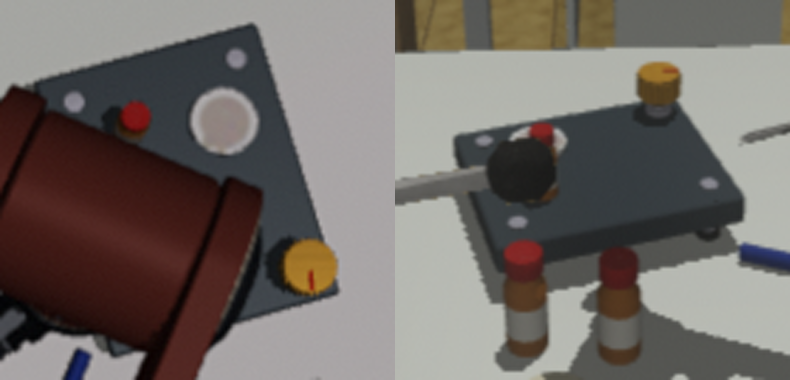

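The left crop shows the vial upright, and the red line at (312,280) now points down, so the knob has turned about 140°. The arm hides part of the slab, so I'll move clear and re-measure.

>>> move_arm(deltas=[1,0,0.6,0,0,1,0,0.6,0,0,1,0,0.6,0,0,1,0,0.6,0,0,1,0,0.6,0,0])

```text
clock: 8.78
ee_pos: [0.457, 0.0786, 0.2391]
tcp_rot: [-2.949, -1.079, -0.001]
contact_force: [0.7, 0.3, -0.1]
opening: 0.0855
grip_force: 0.0
```

>>> move_arm(deltas=[1,0,0.5,0,0,1,0,0.5,0,0,1,0,0.5,0,0,1,0,0.5,0,0,1,0,0.5,0,0])

```text
clock: 9.2
ee_pos: [0.4572, 0.2285, 0.2388]
tcp_rot: [-2.949, -1.081, 0.0]
contact_force: [0.6, -1.2, 0.4]
opening: 0.0853
grip_force: 0.0
```

```bash
python3 - <<'E'
from h import *
for i in(5,6): take('top',f'top{i}'); tilt(f'top{i}')
E
```

```text
top5 slab [ 0.0002 -0.0006  0.0435] 4919 0.0015 table [-0.0007  0.0002 -0.0001] 18499 0.0015 grad in slab frame [ 0.0006 -0.0009] [-0.     -0.0006]
top6 slab [0.0007 0.0005 0.0436] 4840 0.0014 table [-0.0004  0.0002 -0.0001] 18596 0.0015 grad in slab frame [ 0.0011 -0.0001] [0.0008 0.0003]
```

The slab is level within about 0.001 rad and the arm is clear, so I'm handing in.

```bash
python3 -c "
from rig import bot
print(bot.hand_in())"
```

```text
the job is handed in; nothing more can be done
None
```

I turned the knob about 140° clockwise and let go; the slab then measured level to about 0.001 rad, the vial was standing on it, and the arm was clear when I handed the job in at about 9 s (no verdict was returned; foot forces couldn't be measured directly).

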